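Light the storage case and hold its lid open

TASK

I want to search the steel storage case with both hands: first swing the puck lamp's folded head up to 70 degrees from its closed position so that it shines into the case, and let go of it, with the case still shut. Then lift the case's lid, which falls shut by itself, to 55 degrees and keep holding it there with the gripper: finish while holding it, do not let go. Both angles should be right to within 5 degrees, and nothing else on the shelf may be moved.

Things in the scene. Friction and masses are not known exactly. Their poses are not given: they have to be found in the camera images.
- case: bare sheet-steel storage case with a flat lid of the same steel, 170 (its x) x 200 (its y) x 60 mm high without the lid, fixed to the shelf; origin under its centre, x from the side with the pull to the hinge side, z up. The lid is 6 mm thick, its top at z = 68 mm when shut. The pull sticks out level from the middle of the lid's -x edge, beyond the case.
- lid (a joint): angle of the case's lid, rad: 0 shut, growing as it opens upward, stop at 1.45. It turns freely about the hinge along the case's y axis at its +x rim and falls shut when let go anywhere in its range; about 0.32 kg (varies by a third), 1 to 2.5 N lifts it at the pull
- lid_pull (a point): centre of the black barrel pull of the lid: a bar 18 mm in diameter and 36 mm long, parallel to the hinge, on a neck 12 mm wide and 8 mm thick; 205 mm from the hinge and 35 mm beyond the lid's edge, 65 mm above the shelf when shut. It moves with the lid; its flat ends can be pinched along the hinge direction at every lid angle
- lid_hinge (a point): middle of the lid's hinge axis: on the case at x = 85, y = 0, z = 60 mm; does not move. In the case's frame at lid angle a the pull lies from here at x = -205 cos a + 5 sin a, z = 205 sin a + 5 cos a mm
- lamp: portable LED puck lamp, fixed to the shelf: a round grey body 90 mm in diameter and 68 mm high with a small steel toggle on its side, and a round white head folded flat on top; origin under the body's centre, x from the side with the pull to the hinge side, z up
- lamp_head (a joint): angle of the lamp's head, rad: 0 folded flat, growing as it is raised, stop at 1.9; starts between 0 and 0.25. Stiff friction hinge (about 0.14 N m, 1 to 2 N at the pull): it stays where it is left
- lamp_pull (a point): centre of the black barrel pull of the lamp head (a disc 84 mm in diameter, 18 mm thick, its underside the light): a bar 18 mm in diameter and 36 mm long, parallel to the hinge, on a neck 12 mm wide and 8 mm thick; 115 mm from the hinge, 31 mm beyond the disc's rim, 79 mm above the shelf when folded. It moves with the head; its flat ends can be pinched along the hinge direction
- lamp_hinge (a point): middle of the head's hinge axis, which is parallel to the lamp's y axis: on the lamp at x = 42, y = 0, z = 74 mm; does not move. In the lamp's frame at head angle a the pull lies from here at x = -115 cos a + 5 sin a, z = 115 sin a + 5 cos a mm
- kettle_lid: bystander: stainless kettle lid, 92 mm in diameter, 36 mm high; origin under its centre
- funnel: bystander: grey funnel standing on its wide rim, 92 mm in diameter, 90 mm high; origin under its centre
- mug: bystander: white mug, 76 mm in diameter, 85 mm high; origin under its centre
- canister: bystander: steel tea canister, 68 mm in diameter, 110 mm high; origin under its centre
- jar: bystander: glass jar with a steel cap, 60 mm in diameter, 90 mm high; origin under its centre
- bento_lower: bystander: lower of two stacked bento boxes, 116 x 176 x 52 mm; origin under its centre
- bento_upper: bystander: upper bento box, 116 x 176 x 52 mm, standing on the lower one; origin under its centre
- spoon: bystander: steel spoon 180 mm long lying on the shelf; origin under its middle

How it is judged:
By the outcome, as a careful person would: the job done as asked, in the order asked, and still so for the second after the job is handed in, while the arm keeps its last pose, push and grip.
It also fails if it takes over 61 s, if anything falls off the work surface, if the arm or the gripper's body presses on something with over 40 N, if the wrist force passes 120 N, or if a joint passes its speed limit or range.

ROBOT

A 6-joint arm with a two-finger parallel gripper is mounted at the origin on the work surface. World frame = base frame: x ahead of the robot, y to its left, z up, the work surface at z = 0. Lengths are in mm, angles in rad, forces in N, time in s.
With the tool pointing down it reaches from about 350 to 850 mm from the base axis. Payload 8.1 kg.
Tool frame: the origin (TCP) lies at the very end of the fingers, on their centre line; the grasp point (between the pads) lies 19 mm behind it; z points along the fingers, x is the direction in which the jaws open and shut, and the axes are right-handed (so a half turn about z gives the same grasp; the last joint's range is limited). The gripper opens to 93 mm and grips with 3 to 60 N. Pads are 15 mm wide; open, the fingers measure 128 mm over their backs; the gripper's body (75 mm by 188 mm) begins 65 mm behind the grasp point.
Start: joints at [1.221, 0.13, 1.488, -0, 1.523, -0.085], TCP at [157.008, 579.097, 218.635] pointing down, gripper open.
Joint ranges: [-2.96, 2.96], [-0.89, 2.26], [0.02, 2.5], [-1.34, 4.48], [0, 2.73], [-2.66, 2.66]. Speed limits (rad/s): [2.39, 2.39, 2.79, 3.14, 3.14, 3.14].

INTERFACE

Orientations are given as a rotation vector (axis times angle).
In Python, from cell import manip gives the robot as it stands. The module is installed in compiled form; this text tells all that it offers.
- The arm moves only by the shell command python3 -m creep 'ROWS' [FORCE]. ROWS is JSON, a list of rows, each an object with "fingers": the opening, from -1 (shut) to 1 (fully open), so that 0 is half open; "translation": the shift along the tool's x, y, z as a fraction of full scale, a list of three; "delta_rot": the turn, a rotation vector about the tool's x, y, z as a fraction of full scale, a list of three. A call has 1 to 8 rows; each row shifts and turns the commanded pose from where the row before left it, along the tool's axes as they then stand; what a row does not reach is not made up. Full scale, the value 1, is 25 cm for a shift and 180 degrees for a turn. A row lasts 1/8 s, in which the tool goes at most 62.5 mm and 10.7 degrees, less where a joint would pass 70% of its speed; a pose out of reach is approached as far as the arm can. A call with a number of a shift or a turn outside -1 to 1 is refused whole. A call with a gripper value outside its range is refused whole. The fingers move at their own pace and stop on an object; FORCE is the grip in N (left out, the last holds). Time passes only in rows, so rows that do not move let the fingers close. It gives the time, the measured TCP pose, the force and the opening at its end, in the units of the state.
- manip.read_state(): the state, without advancing time (a new reading comes with each control period).
- manip.read_camera(name): name is "scene" or "top" or "wrist"; returns a dict with "img" (420x560x3 uint8, red, green, blue), "z_map" (420x560 float32, mm along the optical axis (not along the pixel's ray), 0 where there is no reading), "mtx" (3x3 intrinsics, pixels), "k1" (the pictures are not rectified: a ray, as slopes to the right and down, at radius r is drawn at 1 + k1 r^2 times it, then the intrinsics apply), "R" (3x3) and "t" (3): a world point X has camera coordinates R X + t; the wrist camera has in their place "T_tool_cam" (4x4, takes a point from camera to tool coordinates, whose origin is the TCP and whose axes are the tool frame's). Camera axes: x right, y down, z forward; pixel columns grow to the right and rows downward; lengths in mm; the calibration is good to about 2 mm. A picture is of the moment at which its call begins: read the wrist's pose just before it.
- manip.hand_in(): hands the job in, once; it reports no verdict.
Trained networks look in the newest picture that a camera, given by its name, has taken for a name from the list of things; names that differ only in an ending like _2 or _b are one class to them, and where a whole thing is asked for, a point or a joint stands for the part that bears it (a point fixed in the world has none). Each returns a list of dicts, best first, with "confidence" (0 to 1); they miss things now and then, are a little off and sometimes report something else, mostly with a low value. They report only what shows in the picture. A call takes as long as a camera call.
- manip.boxes_of(thing, camera): "at" ([x, y, z] in mm, in world coordinates, good to about 4 mm: the middle of the surface that is visible of it).
- manip.pinpoint(thing, camera): "at" ([x, y, z] in mm, in world coordinates, good to about 4 mm: a listed point, or the origin of a listed thing).
The state is a dict: "clock": time; "qpos": joint angles; "joint_vel": joint speeds; "joint_torque": joint torques, N m; "eef_pos": TCP position; "ee_rot": TCP orientation; "contact_force": force on the tool from outside, world axes, zero at the start; "wrist_torque": the same for the moment, N m; "gripper_width": finger opening in mm.
Only numpy, scipy, OpenCV 4.12 (cv2) and the standard library are available. Lean on these libraries where they do the work, as an engineer would, in place of code of your own. Each camera call takes 0.05 s, during which the arm holds its last target. There are 200 camera calls.

## Working session

There is one attempt and no reset: what is moved stays moved. The work goes in short steps, Python scripts to look and compute and a shell command to move; the robot and the scene stay as the last step left them, time stands still between calls to the robot, and variables do not carry over. Pictures are saved under pics/ and viewed, about 8 in all and at most 12, crops included, and the job is handed in when it is done.

```bash
mkdir -p pics; python3 - <<'E'
from cell import manip
import cv2,numpy as np
s=manip.read_state();print(s)
ims=[]
for c in("scene","top"):
    r=manip.read_camera(c);cv2.imwrite(f"pics/{c}1.png",r["img"][:,:,::-1]);np.savez(f"{c}.npz",**r)
    for th in("lid_pull","lid_hinge","case","lamp","lamp_pull","lamp_hinge"):
        print(c,th,[(np.round(d["at"]),round(d["confidence"],2)) for d in manip.pinpoint(th,c)[:3]])
    for th in("kettle_lid","funnel","mug","canister","jar","bento_upper","bento_lower","spoon"):
        if c=="top":print(c,th,[(np.round(d["at"]),round(d["confidence"],2)) for d in manip.pinpoint(th,c)[:2]])
E
```

```text
{'clock': 0.0, 'qpos': array([ 1.22058239e+00,  1.31142268e-01,  1.48926776e+00, -1.34893282e-05,
        1.52299192e+00, -8.54130309e-02]), 'joint_vel': array([ 0.00045017, -0.00053643,  0.00033337, -0.0004984 , -0.00103463,
       -0.00049605]), 'joint_torque': array([-3.09824587e-03, -5.59863746e+01, -4.91739964e+01,  7.64266681e-02,
        3.58397292e-02, -6.55502140e-05]), 'eef_pos': array([156.82740966, 578.55875407, 217.60506001]), 'ee_rot': array([ 2.49447746e+00,  1.90814020e+00, -2.38427817e-03]), 'contact_force': array([-0.18242171, -0.13971011, -0.27191736]), 'wrist_torque': array([-0.02367131,  0.01776261, -0.00562431]), 'gripper_width': 92.94631123172283}
scene lid_pull [(array([ 525., -201.,   63.]), 0.94), (array([469., 452.,  52.]), 0.7), (array([ 359., -228.,    4.]), 0.69)]
scene lid_hinge [(array([ 724., -160.,   58.]), 0.97)]
scene case [(array([ 638., -181.,    1.]), 0.61)]
scene lamp [(array([488., 223.,   0.]), 0.69), (array([ 724., -160.,   62.]), 0.45)]
scene lamp_pull [(array([544., 182.,  92.]), 0.98)]
scene lamp_hinge [(array([451., 248.,  73.]), 0.69), 
[... 208 characters left out ...]
8)]
top case [(array([ 640., -175.,    0.]), 0.84)]
top lamp [(array([485., 224.,  -0.]), 0.97), (array([380.,  45.,   1.]), 0.4)]
top lamp_pull [(array([543., 178.,  88.]), 0.77)]
top lamp_hinge [(array([450., 254.,  71.]), 0.74), (array([766., 102.,  -2.]), 0.62)]
top kettle_lid [(array([383.,  42.,   4.]), 0.71)]
top funnel [(array([705., 323.,   2.]), 0.72)]
top mug [(array([ 601., -474.,   -2.]), 0.97)]
top canister [(array([ 430., -471.,    4.]), 0.85)]
top jar [(array([762.,  99.,  -5.]), 0.67)]
top bento_upper [(array([468., 452.,  51.]), 0.69), (array([ 520., -195.,   65.]), 0.49)]
top bento_lower []
top spoon [(array([ 359., -225.,   -2.]), 0.92), (array([449., 250.,  71.]), 0.67)]
```

View pics/scene1.png

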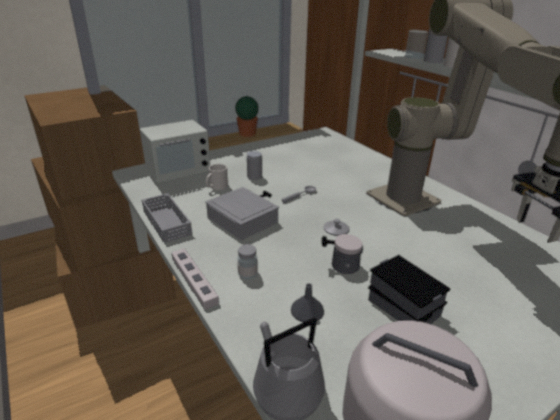

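View pics/top1.png

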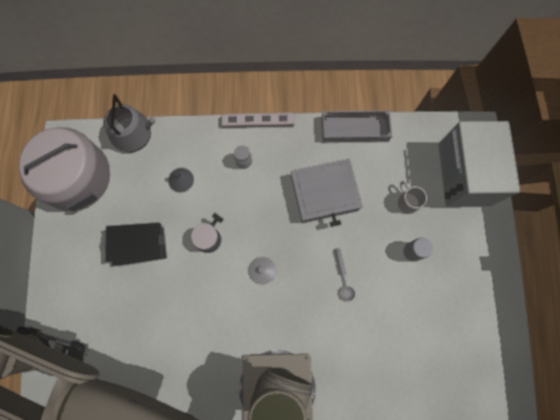

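Scene: the case is at top pixel (326,190), its pull at (335,220). The lamp is at (205,236), its pull at (216,219), and this agrees with the networks. I'm moving above the lamp pull with the jaws along the lamp hinge (yaw 52.6°).

```bash
Z='"delta_rot":[0,0,0]'
python3 -m creep '[{"fingers":1,"translation":[0,0,0],"delta_rot":[0,0,0.041]},{"fingers":1,"translation":[0,0,0],"delta_rot":[0,0,0.041]},{"fingers":1,"translation":[0,0,0],"delta_rot":[0,0,0.041]},{"fingers":1,"translation":[-0.033,0.22,0],"delta_rot":[0,0,0]},{"fingers":1,"translation":[-0.033,0.22,0],"delta_rot":[0,0,0]},{"fingers":1,"translation":[-0.033,0.22,0],"delta_rot":[0,0,0]},{"fingers":1,"translation":[-0.033,0.22,0],"delta_rot":[0,0,0]},{"fingers":1,"translation":[-0.033,0.22,0],"delta_rot":[0,0,0]}]' 15
python3 -m creep '[{"fingers":1,"translation":[-0.033,0.22,0],"delta_rot":[0,0,0]},{"fingers":1,"translation":[-0.033,0.22,0],"delta_rot":[0,0,0]},{"fingers":1,"translation":[-0.033,0.22,0],"delta_rot":[0,0,0]},{"fingers":1,"translation":[-0.033,0.22,0],"delta_rot":[0,0,0]},{"fingers":1,"translation":[-0.033,0.22,0],"delta_rot":[0,0,0]},{"fingers":1,"translation":[0,0,0],"delta_rot":[0,0,0]},{"fingers":1,"translation":[0,0,0],"delta_rot":[0,0,0]}]'
cat > h.py <<'E'
from cell import manip
import cv2,numpy as np
from scipy.spatial.transform import Rotation as Ro
def st():
    s=manip.read_state();return s,np.array(s["eef_pos"]),Ro.from_rotvec(s["ee_rot"])
def shot(name,c="wrist"):
    s,p,R=st();r=manip.read_camera(c);cv2.imwrite(f"pics/{name}.png",np.ascontiguousarray(r["img"][:,:,::-1]))
    if c=="wrist":
        T=r["T_tool_cam"];M=R.as_matrix();Rc=(M@T[:3,:3]).T;t=-Rc@(M@T[:3,3]+p)
    else: Rc,t=r["R"],r["t"]
    # world cloud
    h,w=r["z_map"].shape;v,u=np.mgrid[:h,:w].astype(float);K=r["mtx"]
    d=np.array([r["k1"],0,0,0,0],float)
    uv=cv2.undistortPoints(np.stack([u,v],-1).reshape(-1,1,2),K,d).reshape(h,w,2)
    z=r["z_map"][...,None];pc=np.concatenate([uv*z,z],-1)
    return r,(pc-t)@Rc
def net(th,c="wrist"):
    print(c,th,[(np.round(d["at"],1),round(d["confidence"],2)) for d in manip.pinpoint(th,c)[:2]])
def go(pos,yaw):  # TCP target, tool down, jaw yaw deg
    s,p,R=st();d=R.inv().apply(np.array(pos)-p)
    x=R.apply([1,0,0]);cy=np.degrees(np.arctan2(x[1],x[0]));e=(yaw-cy+90)%180-90
    print("TCP",p.round(1),"yaw",round(cy,1),"tilt z",R.apply([0,0,1]).round(3),"shift units",(d/250).round(3),"turn z units",round(-e/180,4),"F",s["contact_force"].round(1))
E
python3 - <<'E'
from h import *
r,W=shot("w1");np.savez("w1.npz",img=r["img"],W=W);print(r["T_tool_cam"])
for t in("lamp_pull","lamp_hinge","lamp"):net(t)
go([543,180,218],52.6)
E
```

```text
clock: 2.1
eef_pos: [351.8, 378.3, 218.9]
ee_rot: [-2.815, -1.394, -0.001]
contact_force: [0.7, 0.3, 0.1]
gripper_width: 92.8
clock: 2.98
eef_pos: [544.2, 180.2, 218.5]
ee_rot: [-2.815, -1.393, 0.001]
contact_force: [-1.2, 0.3, 0.3]
gripper_width: 92.7
[[ 9.99999538e-01 -7.82675136e-04 -5.57923162e-04  1.04916813e+00]
 [ 9.13752230e-04  9.54189559e-01  2.99201354e-01 -8.39193847e+01]
 [ 2.98186995e-04 -2.99201726e-01  9.54189834e-01 -1.65471669e+02]
 [ 0.00000000e+00  0.00000000e+00  0.00000000e+00  1.00000000e+00]]
wrist lamp_pull [(array([545.5, 184.3,  88.8]), 0.67)]
wrist lamp_hinge [(array([452.8, 249.6,  73.4]), 0.66)]
wrist lamp [(array([4.842e+02, 2.215e+02, 4.000e-01]), 0.66)]
TCP [543.8 181.2 218.8] yaw 52.8 tilt z [ 0.  0. -1.] shift units [-0.006  0.     0.003] turn z units 0.0011 F [-0.3  0.1  0.3]
```

View pics/w1.png

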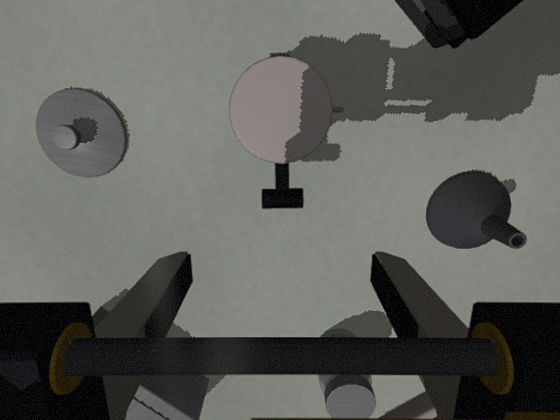

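The wrist view shows the lamp pull's bar at (282,198), level in the picture, so the jaws are aligned. The disc is at (281,108) and the toggle at (338,109). Next I measure the pull and the disc's tilt from depth.

```bash
python3 - <<'E'
import numpy as np
d=np.load("w1.npz");W=d["W"]
b=W[190:207,264:302].reshape(-1,3);b=b[b[:,2]>80];print("bar med",np.median(b,0),len(b), b.max(0),b.min(0))
ys,xs=np.mgrid[:420,:560];m=((xs-281)**2+(ys-108)**2<44**2);P=W[m];P=P[P[:,2]>60];c=np.median(P,0)
u,s,v=np.linalg.svd(P-P.mean(0),full_matrices=False);n=v[2]*np.sign(v[2][2]);print("disc",P.mean(0),"n",n,"tilt",np.degrees(np.arccos(n[2])),"rms",s[2]/len(P)**.5)
for i in ("lampx",): 
  a=np.arctan2(n[1],n[0]);print("tilt azimuth",np.degrees(a))
# bar left and right ends
l=W[192:205,264:268].reshape(-1,3);r=W[192:205,298:302].reshape(-1,3)
l=np.median(l[l[:,2]>80],0);r=np.median(r[r[:,2]>80],0);print(l,r,np.degrees(np.arctan2(*(r-l)[[1,0]])))
E
```

```text
bar med [543.24400922 183.71621763  94.16548531] 646 [558.78378338 231.87276036 383.99199942] [478.25823923 166.92723945  86.6909568 ]
disc [484.05183176 227.25396882  91.00738253] n [-0.44225099  0.33269947  0.83290163] tilt 33.602030378044226 rms 16.210196833468814
tilt azimuth 143.0463482354206
[534.20246948 172.31643704  94.50072821] [551.73613132 195.31036859  94.40531802] 52.67323627956589
```

```bash

python3 -m creep '[{"fingers":1,"translation":[0.006,-0.009,0.2],"delta_rot":[0,0,0]},{"fingers":1,"translation":[0,0,0.2],"delta_rot":[0,0,0]},{"fingers":1,"translation":[0,0,0.2],"delta_rot":[0,0,0]},{"fingers":0.3,"translation":[0,0,0],"delta_rot":[0,0,0]},{"fingers":-0.1,"translation":[0,0,0],"delta_rot":[0,0,0]},{"fingers":-1,"translation":[0,0,0],"delta_rot":[0,0,0]},{"fingers":-1,"translation":[0,0,0],"delta_rot":[0,0,0]},{"fingers":-1,"translation":[0,0,0],"delta_rot":[0,0,0]}]' 15
python3 - <<'E'
from h import *
s,p,R=st();print(s["gripper_width"]);go([543,183.8,69],52.7)
E
```

```text
clock: 4.18
eef_pos: [544.3, 182.8, 69.7]
ee_rot: [2.815, 1.394, 0.003]
contact_force: [-0.4, -0.0, -0.7]
gripper_width: 47.7
47.65613831535907
TCP [544.3 182.8  69.7] yaw 52.7 tilt z [ 0.002  0.    -1.   ] shift units [ 0.    -0.006  0.003] turn z units -0.0001 F [-0.4 -0.  -0.7]
```

```bash

python3 -m creep '[{"fingers":-1,"translation":[0,0,0],"delta_rot":[0,0,0]},{"fingers":-1,"translation":[0,0,0],"delta_rot":[0,0,0]},{"fingers":-1,"translation":[0,0,0],"delta_rot":[0,0,0]},{"fingers":-1,"translation":[-0,0,0],"delta_rot":[0,0,0]},{"fingers":-1,"translation":[0,-0.012,-0.05],"delta_rot":[0,0,0]},{"fingers":-1,"translation":[0,-0.013,-0.051],"delta_rot":[0,0,0]}]' 15
python3 - <<'E'
from h import *
s,p,R=st();print(s["gripper_width"],s["wrist_torque"]);go([543,183.8,69],52.7)
E
```

```text
clock: 4.92
eef_pos: [537.8, 186.2, 93.6]
ee_rot: [-2.815, -1.394, 0.003]
contact_force: [-2.6, -1.3, -2.8]
gripper_width: 35.5
35.51351542627065 [-0.46172564  0.39992129  0.08304008]
TCP [537.8 186.2  93.6] yaw 52.7 tilt z [-0.002 -0.    -1.   ] shift units [0.005 0.023 0.098] turn z units -0.0001 F [-2.6 -1.3 -2.8]
```

Gripped (35.5 mm), and the forces are small. Now following the arc to 70°.

```bash

python3 -m creep '[{"fingers":-1,"translation":[0,-0.021,-0.048],"delta_rot":[0,0,0]},{"fingers":-1,"translation":[0,-0.026,-0.045],"delta_rot":[0,0,0]},{"fingers":-1,"translation":[0,-0.031,-0.042],"delta_rot":[0,0,0]},{"fingers":-1,"translation":[0,-0.036,-0.038],"delta_rot":[0,0,0]},{"fingers":-1,"translation":[0,-0.040,-0.034],"delta_rot":[0,0,0]},{"fingers":-1,"translation":[0,-0.044,-0.029],"delta_rot":[0,0,0]}]' 15
python3 -m creep '[{"fingers":-1,"translation":[0,-0.047,-0.024],"delta_rot":[0,0,0]},{"fingers":-1,"translation":[0,-0.048,-0.018],"delta_rot":[0,0,0]},{"fingers":-1,"translation":[0,0,0],"delta_rot":[0,0,0]},{"fingers":-1,"translation":[0,0,0],"delta_rot":[0,0,0]}]'
python3 - <<'E'
from h import *
s,p,R=st();print(s["gripper_width"],s["wrist_torque"])
h=np.array([452.3,253,74]);g=p+[0,0,19]-h;x=-g[:2]@[-.795,.606];print("grasp rel hinge h,z",x,g[2],"angle",np.degrees(np.arctan2(g[2],x)-np.arctan2(5,115)))
go(p,52.7)
r,W=shot("s2","scene");[net(t,"scene") for t in("lamp_pull","lamp_hinge")]
r,W=shot("w2");np.savez("w2.npz",img=r["img"],W=W)
E
```

```text
clock: 5.68
eef_pos: [498.1, 215.7, 153.1]
ee_rot: [2.815, 1.393, -0.004]
contact_force: [-3.5, -8.7, -1.1]
gripper_width: 36.2
clock: 6.18
eef_pos: [478.9, 229.9, 163.8]
ee_rot: [2.814, 1.394, -0.005]
contact_force: [-6.5, -10.3, 3.8]
gripper_width: 35.6
35.63381683331983 [-1.7478549   1.17084399  0.02779322]
grasp rel hinge h,z 35.14034942993556 108.8130712971676 angle 69.61298134621391
TCP [478.9 229.9 163.8] yaw 52.7 tilt z [-0.002 -0.002 -1.   ] shift units [0. 0. 0.] turn z units -0.0 F [ -6.5 -10.3   3.8]
scene lamp_pull [(array([487.7, 225.9, 185.6]), 0.8)]
scene lamp_hinge [(array([447.7, 246.9,  73.1]), 0.71)]
```

View pics/w2.png

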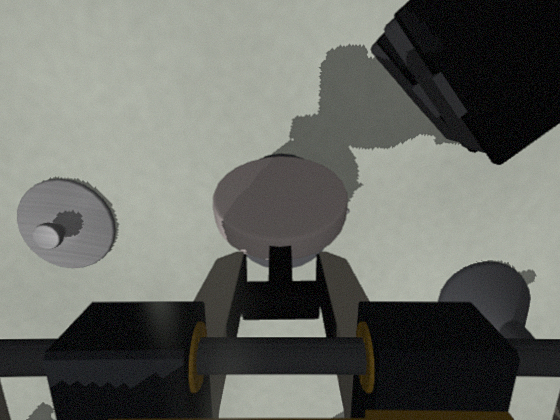

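The wrist view shows the pull held between the fingers at (281,295) and the raised head at (281,205). I'll check the head angle from the disc's plane.

```bash
cat >> h.py <<'E'
def plane(P,it=300,tol=1.5):
    g=np.random.default_rng(0);best=None
    for _ in range(it):
        a=P[g.choice(len(P),3,False)];n=np.cross(a[1]-a[0],a[2]-a[0]);l=np.linalg.norm(n)
        if l<50: continue
        k=abs((P-a[0])@(n/l))<tol
        if best is None or k.sum()>best.sum(): best=k
    Q=P[best];n=np.linalg.svd(Q-Q.mean(0),full_matrices=False)[2][2];n=n*np.sign(n[2])
    return n,Q,best.mean()
E
python3 - <<'E'
from h import *
for f,(a,b,c,d) in {"w1":(70,150,240,300),"w2":(165,230,230,330)}.items():
    W=np.load(f+".npz")["W"][a:b,c:d].reshape(-1,3);P=W[(W[:,2]>60)&(W[:,2]<200)]
    n,Q,fr=plane(P);print(f,n.round(3),Q.mean(0).round(1),Q[:,2].min(),Q[:,2].max(),"frac",round(fr,2),"angle",np.degrees(np.arccos(n[2])).round(1),"az",np.degrees(np.arctan2(n[1],n[0])).round(1))
E
```

```text
w1 [-0.057  0.041  0.998] [479.6 219.4  90.2] 86.77784514597376 93.7954019582202 frac 0.96 angle 4.0 az 144.2
w2 [-0.74   0.544  0.396] [457.2 246.3 122. ] 88.8694319618825 149.8842629217462 frac 1.0 angle 66.6 az 143.7
```

```bash

python3 -m creep '[{"fingers":-1,"translation":[0,-0.014,-0.005],"delta_rot":[0,0,0]},{"fingers":-1,"translation":[0,0,0],"delta_rot":[0,0,0]},{"fingers":0,"translation":[0,0,0],"delta_rot":[0,0,0]},{"fingers":0.2,"translation":[0,0,0],"delta_rot":[0,0,0]},{"fingers":0.2,"translation":[0,0,0],"delta_rot":[0,0,0]},{"fingers":0.4,"translation":[0,0,0],"delta_rot":[0,0,0]}]'
python3 - <<'E'
from h import *
s,p,R=st();print(s["gripper_width"]);go(p,52.7)
E
```

```text
clock: 7.12
eef_pos: [477.6, 233.3, 164.9]
ee_rot: [-2.815, -1.394, -0.001]
contact_force: [0.1, -0.9, 0.4]
gripper_width: 61.3
61.26921329527886
TCP [477.6 233.3 164.9] yaw 52.7 tilt z [ 0.  0. -1.] shift units [0. 0. 0.] turn z units 0.0 F [ 0.1 -0.9  0.4]
```

```bash

python3 -m creep '[{"fingers":1,"translation":[0,0,-0.08],"delta_rot":[0,0,0]},{"fingers":1,"translation":[0,0,-0.14],"delta_rot":[0,0,0]},{"fingers":1,"translation":[0,0,-0.14],"delta_rot":[0,0,0]},{"fingers":1,"translation":[0,0.05,-0.04],"delta_rot":[0,0,0]},{"fingers":1,"translation":[0,0,0],"delta_rot":[0,0,0]},{"fingers":1,"translation":[0,0,0],"delta_rot":[0,0,0]}]'
python3 - <<'E'
from h import *
s,p,R=st();print(s["gripper_width"]);go(p,52.7)
r,W=shot("w3");np.savez("w3.npz",img=r["img"],W=W)
[net(t) for t in("lamp_pull","lamp_hinge")]
h=np.array([452.3,253,74]);e=np.array([-.795,.606,0]);f=np.array([.606,.795,0])
D=W-h;m=(abs(D@f)<40)&(abs(D@e)<110)&(W[...,2]>90)&(W[...,2]<175);P=W[m]
n,Q,fr=plane(P);print(n.round(3),Q.mean(0),len(P),fr,"angle",np.degrees(np.arccos(n[2])),"az",np.degrees(np.arctan2(n[1],n[0])))
r,W=shot("s3","scene");[net(t,"scene") for t in("lamp_pull","lamp_hinge")]
D=W-h;m=(abs(D@f)<45)&(abs(D@e)<110)&(W[...,2]>80)&(W[...,2]<175);P=W[m]
n,Q,fr=plane(P,tol=3);print(n.round(3),Q.mean(0),len(P),fr)
E
```

```text
clock: 7.88
eef_pos: [487.0, 225.0, 263.0]
ee_rot: [-2.815, -1.393, 0.004]
contact_force: [-0.8, 0.7, -0.4]
gripper_width: 92.8
92.80280217431203
TCP [487. 225. 263.] yaw 52.7 tilt z [-0.002 -0.001 -1.   ] shift units [0. 0. 0.] turn z units -0.0002 F [-0.8  0.7 -0.4]
wrist lamp_pull [(array([483.1, 228.6, 182.8]), 0.96), (array([482.9, 218. ,  -1.1]), 0.52)]
wrist lamp_hinge [(array([451.4, 249.2,  71.3]), 0.79), (array([4.845e+02, 2.210e+02, 4.000e-01]), 0.69)]
[-0.746  0.55   0.376] [457.7182732  246.82850076 125.34006523] 4830 0.7124223602484472 angle 67.94126216064996 az 143.57812564493696
scene lamp_pull [(array([484. , 224.7, 187.4]), 0.74)]
scene lamp_hinge [(array([449.9, 252.1,  72.7]), 0.96)]
[-0.705  0.569  0.422] [467.08544844 258.07035498 131.30280466] 226 0.4424778761061947
```

View pics/w3.png

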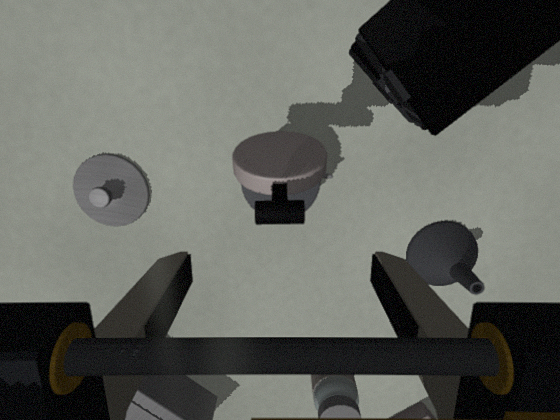

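The head stays where I left it: 68° from the plane fit, 68.4° from the pull and hinge points, and about 70–71° from the grasp kinematics. All are within tolerance. On to the case.

```bash

python3 -m creep '[{"fingers":1,"translation":[0,0,0],"delta_rot":[0,0,-0.0536]},{"fingers":1,"translation":[0,0,0],"delta_rot":[0,0,-0.0536]},{"fingers":1,"translation":[0,0,0],"delta_rot":[0,0,-0.0536]},{"fingers":1,"translation":[0,0,0],"delta_rot":[0,0,-0.0536]},{"fingers":1,"translation":[0,0,0],"delta_rot":[0,0,-0.0536]},{"fingers":1,"translation":[0,0,0],"delta_rot":[0,0,0]}]'
python3 -m creep '[{"fingers":1,"translation":[-0.212,-0.0225,0],"delta_rot":[0,0,0]},{"fingers":1,"translation":[-0.212,-0.0225,0],"delta_rot":[0,0,0]},{"fingers":1,"translation":[-0.212,-0.0225,0],"delta_rot":[0,0,0]},{"fingers":1,"translation":[-0.212,-0.0225,0],"delta_rot":[0,0,0]},{"fingers":1,"translation":[-0.212,-0.0225,0],"delta_rot":[0,0,0]},{"fingers":1,"translation":[-0.212,-0.0225,0],"delta_rot":[0,0,0]},{"fingers":1,"translation":[-0.212,-0.0225,0.09],"delta_rot":[0,0,0]},{"fingers":1,"translation":[-0.212,-0.0225,0.09],"delta_rot":[0,0,0]}]'
python3 -m creep '[{"fingers":1,"translation":[0,0,0],"delta_rot":[0,0,0]},{"fingers":1,"translation":[0,0,0],"delta_rot":[0,0,0]}]'
python3 - <<'E'
from h import *
go([523,-200,218],100.9)
r,W=shot("w4");np.savez("w4.npz",img=r["img"],W=W)
[net(t) for t in("lid_pull","lid_hinge","case")]
E
```

```text
clock: 8.93
eef_pos: [487.4, 225.5, 264.5]
ee_rot: [-2.001, -2.422, 0.0]
contact_force: [0.3, 0.1, -1.0]
gripper_width: 92.4
clock: 9.93
eef_pos: [523.9, -201.3, 219.5]
ee_rot: [2.005, 2.417, 0.001]
contact_force: [0.2, 0.2, 1.2]
gripper_width: 92.8
clock: 10.18
eef_pos: [523.6, -199.3, 219.6]
ee_rot: [-2.003, -2.419, -0.0]
contact_force: [-0.6, 0.2, 0.1]
gripper_width: 93.1
TCP [ 523.6 -199.3  219.6] yaw 100.7 tilt z [-0.     0.001 -1.   ] shift units [-0.002 -0.003  0.006] turn z units -0.0009 F [-0.6  0.2  0.1]
wrist lid_pull [(array([ 525.3, -200.4,   68.9]), 0.92)]
wrist lid_hinge []
wrist case [(array([ 642.3, -176.3,    1.3]), 0.86)]
```

View pics/w4.png

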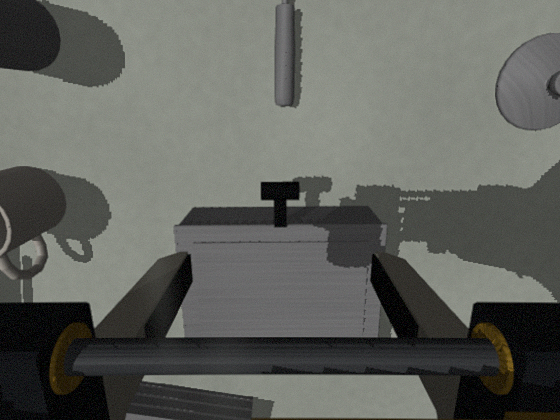

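The wrist view shows the lid pull's bar at (280,190), level, with the case's front edge at row 225. The spoon (285,55) is clear.

```bash
python3 - <<'E'
from h import *
W=np.load("w4.npz")["W"]
def med(a,b,c,d,z=60):
    b=W[a:b,c:d].reshape(-1,3);b=b[(b[:,2]>z)&(b[:,2]<100)];return np.median(b,0),len(b)
print("bar",med(184,199,264,296));l=med(185,197,263,268)[0];r=med(185,197,293,298)[0];print(l,r,np.degrees(np.arctan2(*(l-r)[[1,0]])))
e1=med(232,236,190,200)[0];e2=med(232,236,360,370)[0];print("lid edge",e1,e2,np.degrees(np.arctan2(*(e1-e2)[[1,0]])))
P=W[235:330,200:320].reshape(-1,3);n,Q,f=plane(P);print(n,f,Q[:,2].mean())
E
```

```text
bar (array([ 521.06910272, -200.4452121 ,   72.40291325]), 477)
[ 523.11307527 -213.46387618   72.54910203] [ 517.9941189  -186.49164727   72.54674452] -79.25385734511984
lid edge [ 579.15653896 -272.78213639   67.46001134] [ 548.78009145 -111.89447301   67.48512745] -79.30811227232408
[-5.84076685e-03 -6.06332309e-04  9.99982759e-01] 0.9235964912280702 69.4165863867789
```

```bash

python3 -m creep '[{"fingers":1,"translation":[-0.003,-0.009,0.2],"delta_rot":[0,0,0]},{"fingers":1,"translation":[0,0,0.2],"delta_rot":[0,0,0]},{"fingers":1,"translation":[0,0,0.2],"delta_rot":[0,0,0]},{"fingers":1,"translation":[0,0,0.094],"delta_rot":[0,0,0]},{"fingers":-0.1,"translation":[0,0,0],"delta_rot":[0,0,0]},{"fingers":-0.1,"translation":[0,0,0],"delta_rot":[0,0,0]},{"fingers":-1,"translation":[0,0,0],"delta_rot":[0,0,0]},{"fingers":-1,"translation":[0,0,0],"delta_rot":[0,0,0]}]' 20
python3 -m creep '[{"fingers":-1,"translation":[0,0,0],"delta_rot":[0,0,0]},{"fingers":-1,"translation":[0,0,0],"delta_rot":[0,0,0]},{"fingers":-1,"translation":[0,0,0],"delta_rot":[0,0,0]},{"fingers":-1,"translation":[0,0,0],"delta_rot":[0,0,0]},{"fingers":-1,"translation":[0,0,0],"delta_rot":[0,0,0]}]'
python3 - <<'E'
from h import *
go([521.5,-200.4,46],100.7)
def rz(a):a=np.radians(a);return np.array([-205*np.cos(a)+5*np.sin(a),205*np.sin(a)+5*np.cos(a)])
A=np.linspace(0,55,15);Z=np.array([rz(a) for a in A]);print((np.diff(Z,axis=0)*[1,-1]/250).round(3))
E
```

```text
clock: 11.38
eef_pos: [522.6, -201.0, 47.6]
ee_rot: [1.998, 2.421, 0.001]
contact_force: [0.3, 0.4, -0.4]
gripper_width: 57.9
clock: 12.0
eef_pos: [521.7, -200.8, 46.3]
ee_rot: [2.0, 2.423, -0.0]
contact_force: [-0.4, -1.9, 0.0]
gripper_width: 36.1
TCP [ 521.7 -200.8   46.3] yaw 100.9 tilt z [ 0. -0. -1.] shift units [ 0.002 -0.     0.001] turn z units 0.0013 F [-0.4 -1.9  0. ]
[[ 0.003 -0.056]
 [ 0.007 -0.056]
 [ 0.011 -0.055]
 [ 0.015 -0.054]
 [ 0.018 -0.053]
 [ 0.022 -0.052]
 [ 0.025 -0.05 ]
 [ 0.029 -0.048]
 [ 0.032 -0.046]
 [ 0.035 -0.044]
 [ 0.038 -0.041]
 [ 0.041 -0.039]
 [ 0.043 -0.036]
 [ 0.046 -0.033]]
```

```bash

python3 -m creep '[{"fingers":-1,"translation":[0,0.003,-0.056],"delta_rot":[0,0,0]},{"fingers":-1,"translation":[0,0.007,-0.056],"delta_rot":[0,0,0]},{"fingers":-1,"translation":[0,0.011,-0.055],"delta_rot":[0,0,0]},{"fingers":-1,"translation":[0,0.015,-0.054],"delta_rot":[0,0,0]},{"fingers":-1,"translation":[0,0.018,-0.053],"delta_rot":[0,0,0]},{"fingers":-1,"translation":[0,0.022,-0.052],"delta_rot":[0,0,0]},{"fingers":-1,"translation":[0,0.025,-0.05],"delta_rot":[0,0,0]}]' 20
python3 - <<'E'
from h import *
s,p,R=st();print(s["gripper_width"],s["wrist_torque"]);go([521.7,-200.8,46.3],100.9)
E
```

```text
clock: 12.88
eef_pos: [546.8, -195.8, 141.0]
ee_rot: [2.0, 2.423, -0.0]
contact_force: [2.2, -4.0, -3.5]
gripper_width: 35.8
35.801864751329916 [-0.60551038 -0.32414211  0.09260908]
TCP [ 546.8 -195.8  141. ] yaw 100.9 tilt z [ 0. -0. -1.] shift units [-0.001 -0.103  0.379] turn z units 0.0001 F [ 2.2 -4.  -3.5]
```

```bash

python3 -m creep '[{"fingers":-1,"translation":[0,0.029,-0.048],"delta_rot":[0,0,0]},{"fingers":-1,"translation":[0,0.032,-0.046],"delta_rot":[0,0,0]},{"fingers":-1,"translation":[0,0.035,-0.044],"delta_rot":[0,0,0]},{"fingers":-1,"translation":[0,0.038,-0.041],"delta_rot":[0,0,0]},{"fingers":-1,"translation":[0,0.041,-0.039],"delta_rot":[0,0,0]},{"fingers":-1,"translation":[0,0.043,-0.036],"delta_rot":[0,0,0]},{"fingers":-1,"translation":[0,0.046,-0.033],"delta_rot":[0,0,0]},{"fingers":-1,"translation":[0,0,0],"delta_rot":[0,0,0]}]' 20
python3 -m creep '[{"fingers":-1,"translation":[0,0,0],"delta_rot":[0,0,0]},{"fingers":-1,"translation":[0,0,0],"delta_rot":[0,0,0]}]' 20
python3 - <<'E'
from h import *
s,p,R=st();print(s["gripper_width"],s["wrist_torque"]);go([521.7,-200.8,46.3],100.9)
e=np.array([.982,.189,0]);f=np.array([-.189,.982,0])
g=np.array([521.7,-200.8,65])+205*e;h=g.copy();h[2]=60
q=p+[0,0,19]-h;print("hinge",h,"kin angle",np.degrees(np.arctan2(q[2],-q@e)-np.arctan2(5,205)),"radius",np.hypot(q[2],q@e))
for c in("wrist","scene","top"):
    r,W=shot("f_"+c,c);net("lid_pull",c);net("lid_hinge",c)
    D=W-h;x=D@e
    m=(abs(D@f)<90)&(x<-10)&(x>-125)&(D[...,2]>12)&(D[...,2]<170)
    P=W[m];print(len(P))
    if len(P)>100:
        n,Q,fr=plane(P,tol=2.5);print(c,n.round(3),fr,"angle",np.degrees(np.arccos(n[2])),"az",np.degrees(np.arctan2(n[1],n[0])))
for c in("wrist","top","scene"):pass
for t in("lamp_pull","lamp_hinge","kettle_lid","spoon","mug","canister","funnel","jar","bento_upper"):net(t,"scene" if "lamp" in t else "top")
E
```

```text
clock: 13.88
eef_pos: [612.2, -182.8, 212.6]
ee_rot: [1.999, 2.423, 0.001]
contact_force: [-2.1, -1.1, 0.2]
gripper_width: 36.1
clock: 14.12
eef_pos: [611.1, -183.0, 211.8]
ee_rot: [-1.999, -2.423, -0.001]
contact_force: [1.3, -0.1, -0.9]
gripper_width: 36.0
35.96416274323908 [ 0.02454731 -0.16356548  0.02249599]
TCP [ 611.1 -183.   211.8] yaw 100.9 tilt z [ 0.     0.001 -1.   ] shift units [-0.002 -0.365  0.662] turn z units 0.0002 F [ 1.3 -0.1 -0.9]
hinge [ 723.01  -162.055   60.   ] kin angle 54.90925074413035 radius 205.3131865519187
wrist lid_pull [(array([ 609.3, -186.4,  233.2]), 0.64)]
wrist lid_hinge [(array([ 722.6, -156.8,   60.2]), 0.84)]
4282
wrist [0.653 0.131 0.746] 0.6840261560018683 angle 41.7630473380727 az 11.360173083924389
scene lid_pull [(array([ 611.8, -182.6,  227.9]), 0.72)]
scene lid_hinge [(array([ 724. , -160.5,   56.3]), 0.59)]
1614
scene [0.794 0.157 0.588] 0.7335811648079306 angle 54.01905907590494 az 11.162715799372053
top lid_pull []
top lid_hinge []
115
top [0.785 0.177 0.594] 0.9130434782608695 angle 53.547214208494225 az 12.71663101762387
scene lamp_pull [(array([483.6, 225.3, 185. ]), 0.84)]
scene lamp_hinge [(array([451.1, 250. ,  71.8]), 0.86)]
top kettle_lid [(array([378.4,  41.7,   0.9]), 0.97), (array([ 431.1, -473.2,    2.9]), 0.19)]
top spoon [(array([ 358.2, -227.1,   -3. ]), 0.5)]
top mug [(array([ 599. , -470.3,    1.7]), 0.62)]
top canister [(array([ 426.4, -473.4,    3.6]), 0.76), (array([450. , 251.9,  72.4]), 0.74)]
top funnel [(array([703.5, 324.3,   2.6]), 0.74)]
top jar [(array([761.9,  97.4,  -4.4]), 0.69), (array([381.5,  42.9,   1.4]), 0.42)]
top bento_upper []
```

View pics/f_scene.png

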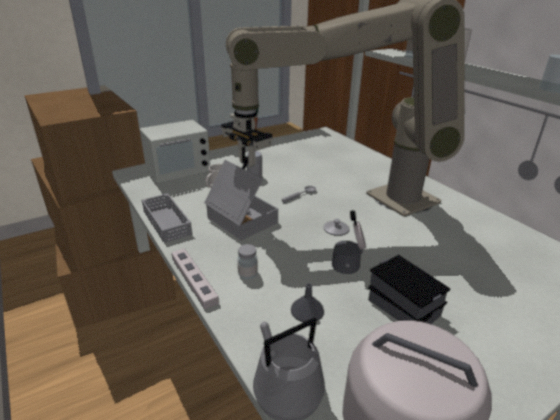

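View pics/f_wrist.png

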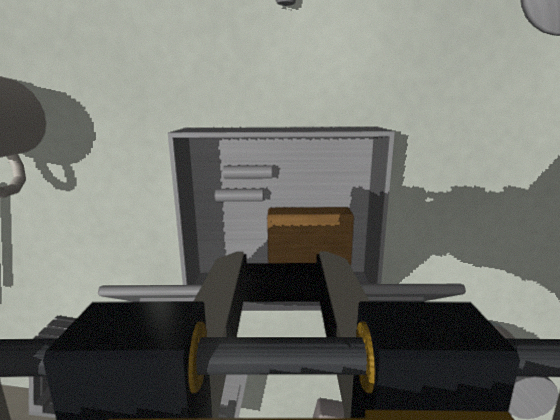

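The scene view shows the lid open at (232,192), held by the gripper. The lamp head is up at (357,232) and everything else is in place. The wrist view shows the open case with the pull between the fingers at (281,280). The lid reads 54.9° from kinematics, 54.0° from the scene plane and 53.5° from the top plane. Handing in.

```bash
python3 - <<'E'
from cell import manip
print(manip.hand_in());s=manip.read_state();print(s["clock"],s["gripper_width"],s["eef_pos"])
E
```

```text
the job is handed in; nothing more can be done
None
the job is handed in; nothing more can be done
```

I raised the lamp head to about 68–70° and let go with the case still shut. I then lifted the lid to about 54–55° and handed in while holding it with a 20 N grip. The clock was at about 15 s when I handed in.

**Lamp head:** after release, the plane fit gave 67.9° and the pull and hinge points gave about 68°. The arm's path before release implied roughly 71°. These disagree by about 3°, but all lie within 65–75°.

**Lid:** the arm's path gave 54.9°, the scene camera's plane 54.0° and the top camera's plane 53.5°. A plane fit from the wrist camera gave 41.8°. I discarded it because that camera sees the lid nearly edge-on, with the fingers in the way.

**Forces:** the highest force in my readings was about 13 N, during the lamp swing. I read forces only between moves.

**Other things on the shelf:** the last detections of the kettle lid, spoon, mug, canister, funnel and jar matched their starting positions to within about 5 mm. The bento boxes were not detected in the last check, but they look unmoved in the picture.

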